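# Move the washed row to the serving stand in reverse order

## Robot

A 6-joint arm with a two-finger parallel gripper is mounted at the origin on the work surface. World frame = base frame: x ahead of the robot, y to its left, z up, the work surface at z = 0. Lengths are in m, angles in rad, forces in N, time in s.
With the tool pointing down it reaches from about 0.4 to 0.825 m from the base axis. Payload 7 kg.
Tool frame: the origin (TCP) lies on the centre line of the jaws, within the pads' length; the fingertips stand arm.tip_reach ahead of it and the grasp point (between the pads) lies 5 mm behind it (arm.tip_reach is the distance from the TCP to the fingertips, in m); z points along the fingers, y is the line along which they close (so a half turn about z gives the same grasp; the last joint's range is limited). The gripper opens to 88 mm and grips with 3 to 60 N. Pads are 19 mm wide; open, the fingers measure 130 mm over their backs; the gripper's body (78 mm by 193 mm) begins 47 mm behind the grasp point.
Start: joints at [1.451, 0.359, 0.012, 0, -1.224, -0.288], TCP at [0.268, 0.62, 0.241] pointing down, gripper open.
Joint ranges: [-3.07, 3.07], [-1.43, 2.12], [-1.02, 1.25], [-3.03, 1.67], [-3.05, -0], [-3.03, 3.03]. Speed limits (rad/s): [2.39, 2.39, 3.01, 3.14, 3.14, 3.14].

## Interface

Orientations are given as [roll, pitch, yaw] about the fixed x, y, z axes, in that order (R = Rz(yaw) Ry(pitch) Rx(roll)).
In Python, from station import status, optics, order, arm gives the robot as it stands. The module is installed in compiled form; this text tells all that it offers.
- The arm moves only by the shell command python3 -m jog 'ROWS' [FORCE]. ROWS is JSON, a list of rows, each a list of 3 entries, a list of its own where there are three numbers: the gripper command: -1 is shut, 1 is fully open, values between are in proportion, then the shift along the tool's x, y, z in mm, then the turn about the tool's z in rad. A call has 1 to 20 rows; each row is the pose to reach, as a shift and turn from the pose commanded when the call began, along the tool's axes at that moment; what a row does not reach only later rows make up. A row lasts 1/8 s, in which the tool goes at most 62.5 mm and 10.7 degrees, less where a joint would pass 70% of its speed; a pose out of reach is approached as far as the arm can. A call with a gripper value outside its range is refused whole. The fingers move at their own pace and stop on an object; FORCE is the grip in N (left out, the last holds). Time passes only in rows, so rows that repeat a pose let the fingers close. It gives the time, the measured TCP pose, the force, the opening and the grip force at its end, in the units of the state.
- status.get_state(): the state, without advancing time (a new reading comes with each control period).
- optics.grab_frame(name): name is "scene" or "top"; returns a dict with "color" (400x640x3 uint8, red, green, blue), "mtx" (3x3 intrinsics, pixels), "cam_to_world" (4x4, takes a point from camera to world coordinates). Camera axes: x right, y down, z forward; pixel columns grow to the right and rows downward; lengths in m; the calibration is good to about 2 mm. A picture is of the moment at which its call begins. There is no depth.
- order.job_done(): hands the job in; it is judged then, once.
The state is a dict: "t": time; "q": joint angles; "qd": joint speeds; "joint_efforts": joint torques, N m; "eef_pos": TCP position; "ee_rot": TCP orientation; "force": force on the tool from outside, world axes, zero at the start; "moment": the same for the moment, N m; "width": finger opening in m; "gripper_force": force on a finger pad.
Only numpy, scipy, OpenCV 4.12 (cv2) and the standard library are available. Lean on these libraries where they do the work, as an engineer would, in place of code of your own. Each camera call takes 0.05 s, during which the arm holds its last target. There are 200 camera calls.

## Task

Move the tumbler, the cup, the jar and the shaker from the coasters in the orange draining tray onto the wooden stand, one to a bay and in reverse order, since the stand is served from its other end: the one nearest the robot in the tray goes into the bay farthest from the robot, and so on down the row. Stand each upright in the middle of its bay, setting it down gently without dropping it or tipping it over.

Things in the scene. Friction and masses are not known exactly. Their poses are not given: they have to be found in the camera images.
- tumbler_mid (a point): plain steel drinking tumbler, open at the top, the tallest and nearly straight-sided: 42 mm across, narrowing above 48 mm height to 39 mm at the rim, 74 mm high, wall 3 mm. It stands upright, about 0.09 kg. Point: on its axis, 37 mm above its underside
- cup_mid (a point): white ceramic cup without handle, open at the top, the widest and shortest: 58 mm across, a little narrower in the lowest 12 mm (50 mm) and at the rim (56 mm), 56 mm high, wall 4 mm. It stands upright, about 0.16 kg. Point: on its axis, 28 mm above its underside
- jar_mid (a point): closed amber glass jar with a flat dark steel screw lid (lid fixed): glass 52 mm across up to 44 mm high, lid 51 mm across from 48 to 64 mm, 64 mm high in all. It stands upright, about 0.18 kg. Point: on its axis, 32 mm above its underside
- shaker_mid (a point): slim steel salt shaker with a domed top: 35 mm across up to 57 mm high, dome above that, 70 mm high in all. It stands upright, about 0.1 kg. Point: on its axis, 35 mm above its underside
- coaster_tumbler: fixed round cork coaster, 62 mm across, 5 mm thick, lying in the orange tray; the tumbler stands on it at the start. It stays where it is and so marks the tumbler's place in the old row. Origin: centre of its underside (its top is 5 mm higher)
- coaster_cup: fixed round cork coaster, 62 mm across, 5 mm thick, lying in the orange tray; the cup stands on it at the start. It stays where it is and so marks the cup's place in the old row. Origin: centre of its underside (its top is 5 mm higher)
- coaster_jar: fixed round cork coaster, 62 mm across, 5 mm thick, lying in the orange tray; the jar stands on it at the start. It stays where it is and so marks the jar's place in the old row. Origin: centre of its underside (its top is 5 mm higher)
- coaster_shaker: fixed round cork coaster, 62 mm across, 5 mm thick, lying in the orange tray; the shaker stands on it at the start. It stays where it is and so marks the shaker's place in the old row. Origin: centre of its underside (its top is 5 mm higher)
- tray: fixed shallow orange plastic draining tray holding the four coasters, 330 x 130 mm, rim 15 mm above the counter, wall 4 mm, floor 5 mm thick. Origin: centre of its underside, on the counter. Its x axis runs along the row, away from the robot (within about 12 degrees of straight ahead); the four coasters lie on this axis at x = -108, -36, +36 and +108 mm, in any order. It may lie on the robot's left or right
- stand: fixed low wooden stand, 306 x 110 mm, board top 12 mm above the counter; five cross ribs 6 mm wide and 8 mm high make four bays in a row, each 66 mm clear along the row and open at its sides. Origin: centre of its underside, on the counter. Its x axis runs along the row, away from the robot (within about 12 degrees of straight ahead); the bay centres lie on this axis at x = -108, -36, +36 and +108 mm. It lies on the other side from the tray and is empty at the start
Not all that is in view belongs to the job. Leave any red look-alike of the part that bears shaker_mid alone. Leave any yellow look-alike of the part that bears cup_mid alone.

How it is judged:
By the outcome, as a careful person would: the job done as asked, in the order asked, and still so for the second after the job is handed in, with the robot touching nothing.
It also fails if it takes over 125 s, if anything falls off the work surface, if the arm or the gripper's body presses on something with over 40 N, if the wrist force passes 120 N, or if a joint passes its speed limit or range.

## Working session

There is one attempt and no reset: what is moved stays moved. The work goes in short steps, Python scripts to look and compute and a shell command to move; the robot and the scene stay as the last step left them, time stands still between calls to the robot, and variables do not carry over. Pictures are saved under pics/ and viewed, at most 14 in all, crops included, and the job is handed in when it is done.

```bash
mkdir -p pics
python3 - <<'E'
from station import status, optics, arm
import cv2,numpy as np
np.set_printoptions(precision=4,suppress=True)
for n in("scene","top"):
    f=optics.grab_frame(n); cv2.imwrite(f"pics/{n}0.png",f["color"][:,:,::-1]); print(n,f["mtx"],f["cam_to_world"])
s=status.get_state(); print(s, arm.tip_reach)
E
```

```text
scene [[383.2567   0.     320.7176]
 [  0.     383.2567 193.3591]
 [  0.       0.       1.    ]] [[ 0.884   0.3161 -0.3444  0.8191]
 [ 0.4671 -0.627   0.6235 -0.5285]
 [-0.0189 -0.712  -0.7019  0.6106]
 [ 0.      0.      0.      1.    ]]
top [[396.9825   0.     316.761 ]
 [  0.     396.9825 201.0546]
 [  0.       0.       1.    ]] [[-0.0478 -0.9714  0.2324  0.3637]
 [-0.9988  0.0481 -0.0042 -0.0507]
 [-0.0071 -0.2323 -0.9726  0.8775]
 [ 0.      0.      0.      1.    ]]
{'t': 0.1, 'q': array([ 1.4511,  0.3593,  0.0112, -0.0003, -1.224 , -0.2881]), 'qd': array([-0.0006,  0.    ,  0.0004, -0.0001, -0.0002,  0.0014]), 'joint_efforts': array([ -0.0004, -58.4164,  29.3751,   7.0156,   0.0102,  -0.    ]), 'eef_pos': array([0.2675, 0.6193, 0.2397]), 'ee_rot': array([ 3.1402, -0.0001, -0.4078]), 'force': array([ 0.7868,  0.6366, -0.1768]), 'moment': array([-0.0036,  0.0231,  0.0112]), 'gripper_force': 0.0, 'width': 0.0874015275745495} 0.014
```

View pics/scene0.png

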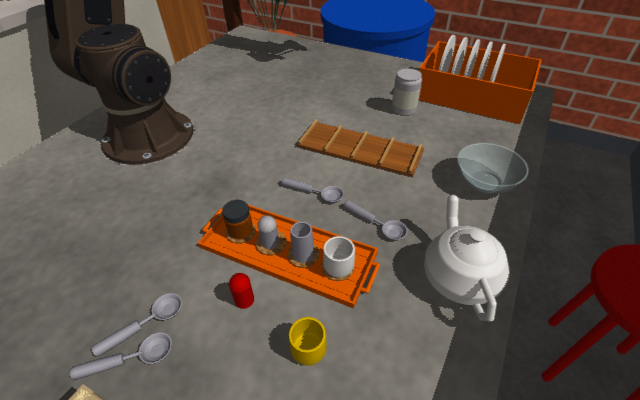

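View pics/top0.png

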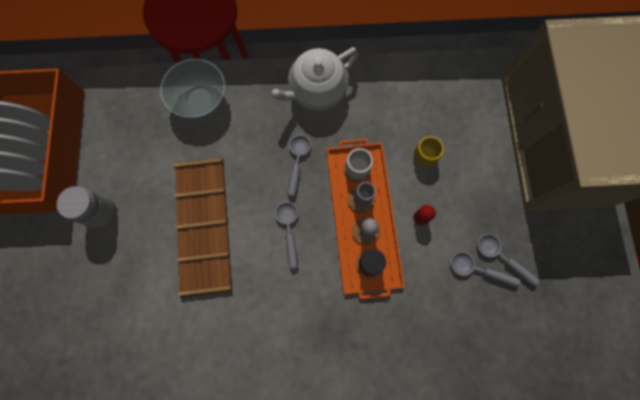

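The row from the robot outward is jar (top 372,262), shaker (369,228), tumbler (366,191), cup (359,163). Possible mistakes are the red shaker (425,214), the yellow cup (430,150) and the grey canister (78,205). I'll choose the four objects standing in the orange tray. The stand is on the left at (203,227).

```bash
cat > h.py <<'E'
import numpy as np,cv2
from station import optics,status
np.set_printoptions(precision=4,suppress=True)
def ray(f,px,z):
    px=np.atleast_2d(px).astype(float); M=f["cam_to_world"]
    d=np.c_[px,np.ones(len(px))]@np.linalg.inv(f["mtx"]).T@M[:3,:3].T
    return M[:3,3]+d*((z-M[2,3])/d[:,2])[:,None]
def proj(f,p):
    M=np.linalg.inv(f["cam_to_world"]); c=np.atleast_2d(p)@M[:3,:3].T+M[:3,3]; u=c@f["mtx"].T
    return u[:,:2]/u[:,2:]
def blob(f,lo,hi,near,k=5):
    h=cv2.cvtColor(f["color"],cv2.COLOR_RGB2HSV); m=cv2.inRange(h,lo,hi)
    m=cv2.morphologyEx(m,cv2.MORPH_CLOSE,np.ones((k,k)))
    cs=cv2.findContours(m,cv2.RETR_EXTERNAL,cv2.CHAIN_APPROX_NONE)[0]
    return max((c for c in cs if cv2.contourArea(c)>100),key=lambda c:cv2.pointPolygonTest(c,near,True))[:,0]
E
python3 - <<'E'
from h import *
T=optics.grab_frame("top"); S=optics.grab_frame("scene")
for f,n,pt,ps in((T,"top",(340,230),(203,227)),(S,"scene",(300,270),(360,147))):
    h=cv2.cvtColor(f["color"],cv2.COLOR_RGB2HSV)
    print(n,h[pt[1],pt[0]],h[ps[1],ps[0]])
    for nm,p,lo,hi,z in(("tray",pt,(3,200,90),(14,255,255),.015),("stand",ps,(8,90,40),(25,255,255),.02)):
        c=blob(f,lo,hi,p); r=cv2.minAreaRect((ray(f,c,z)[:,:2]*1000).astype(np.float32)); print(n,nm,r,cv2.boundingRect(c))
t=cv2.resize(T["color"][130:310,310:450],None,fx=4,fy=4,interpolation=cv2.INTER_CUBIC)[:600]
s=cv2.resize(T["color"][150:305,165:240],None,fx=3,fy=3,interpolation=cv2.INTER_CUBIC)
a=np.zeros((600,800,3),np.uint8);a[:t.shape[0],:560]=t;a[:s.shape[0],570:570+s.shape[1]]=s
cv2.imwrite("pics/crop1.png",a[:,:,::-1])
c=cv2.resize(S["color"][115:305,190:430],None,fx=3.15,fy=3.15,interpolation=cv2.INTER_CUBIC)
cv2.imwrite("pics/crop2.png",c[:,:,::-1]);print(c.shape)
E
```

```text
top [ 11 212 168] [ 12 155  61]
top tray ((532.7655639648438, -155.53945922851562), (352.83148193359375, 125.32347869873047), 3.494267702102661) (328, 140, 75, 159)
top stand ((528.43896484375, 200.75572204589844), (302.11639404296875, 112.15357208251953), 3.753828525543213) (174, 158, 57, 140)
scene [ 12 255 215] [ 14 188 134]
scene tray ((535.6596069335938, -160.50521850585938), (357.68011474609375, 136.2651824951172), 3.2913691997528076) (198, 205, 182, 103)
scene stand ((535.3701171875, 191.4772186279297), (302.2432861328125, 131.00225830078125), 4.086966514587402) (297, 119, 127, 58)
(598, 756, 3)
```

View pics/crop1.png

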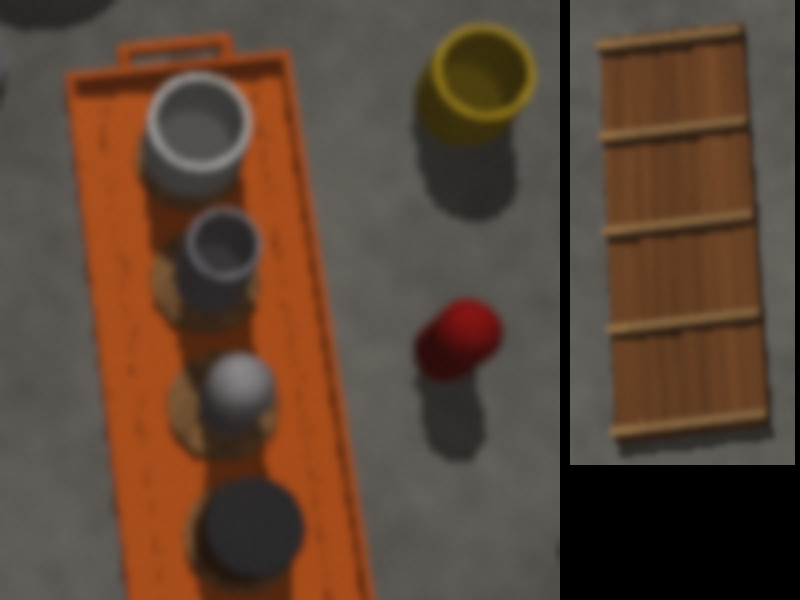

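View pics/crop2.png

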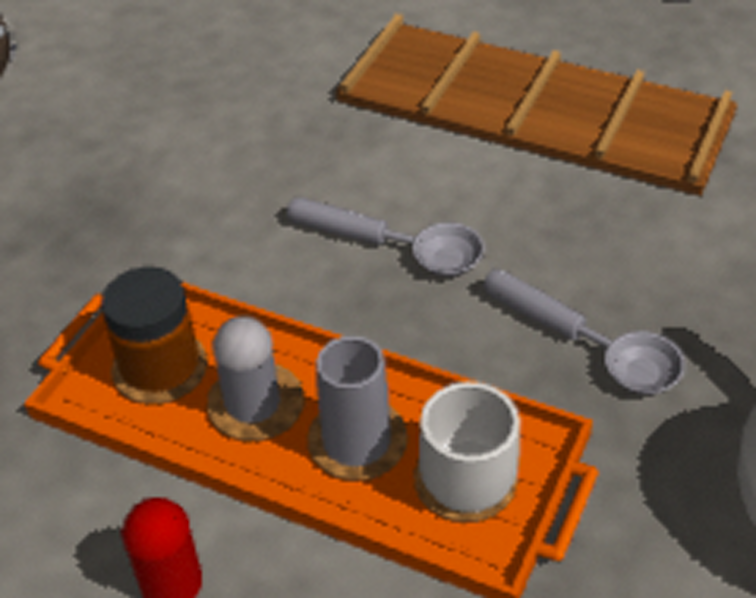

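The close crop confirms the order from near to far: amber jar, domed steel shaker, steel tumbler, white cup. The red and yellow look-alikes are outside the tray. Next I cast the rim centres and rib ends to world points.

Run:
```python
from h import *
T=optics.grab_frame("top"); S=optics.grab_frame("scene")
t=lambda p:np.array(p)/4+[310,130]-.375
u=lambda p:(np.array(p)-[570,0])/3+[165,150]-.33
s=lambda p:np.array(p)/3.15+[190,115]-.34
for n,a,b,z in(("cup",(200,122),(470,423),.066),("tumbler",(223,243),(351,361),.084),("jar",(251,528),(145,293),.074),("shaker",(241,388),(245,340),.067)):
    print(n,ray(T,t(a),z)[0,:2],ray(S,s(b),z)[0,:2])
for n,f,P in(("top",T,u([(597,45),(744,31),(603,231),(753,215),(613,433),(767,415)])),("scene",S,s([(400,16),(343,92),(556,55),(511,132),(728,94),(695,177)]))):
    p=ray(f,P,.02)[:,:2]; m=(p[::2]+p[1::2])/2; print(n,m,np.linalg.norm(p[::2]-p[1::2],axis=1),np.degrees(np.arctan2(*(abs(m[2]-m[0])*[1,1])[::-1])))
```

```text
cup [ 0.6436 -0.1507] [ 0.6457 -0.1538]
tumbler [ 0.571  -0.1556] [ 0.5721 -0.1575]
jar [ 0.4254 -0.1596] [ 0.4274 -0.1607]
shaker [ 0.4977 -0.1612] [ 0.4994 -0.1601]
top [[0.6726 0.2111]
 [0.5295 0.2025]
 [0.3853 0.1912]] [0.1117 0.1098 0.1085] 3.9721203108405434
scene [[0.3908 0.1863]
 [0.5332 0.1967]
 [0.6758 0.2091]] [0.1159 0.1086 0.1077] 4.561187565156614
```

```bash
cat > go.py <<'E'
import sys
from h import *
from scipy.spatial.transform import Rotation as R
s=status.get_state(); x,y,z,w=map(float,sys.argv[1:5])
d=R.from_euler("xyz",s["ee_rot"]).as_matrix().T@(np.array([x,y,z])-s["eef_pos"])*1000
print("shift",d.round(1),"turn",round(s["ee_rot"][2]-w,3),"t",round(s["t"],2),"w",round(s["width"],4),"eef",s["eef_pos"],s["ee_rot"])
E
python3 go.py .4264 -.160 .150 .06
```

```text
shift [454.9 652.6  90.6] turn -0.468 t 0.3 w 0.0877 eef [0.2677 0.6195 0.2403] [ 3.1411 -0.0001 -0.4079]
```

```bash
python3 -m jog '[[1,[455,653,0],-0.468],[1,[455,653,0],-0.468],[1,[455,653,0],-0.468],[1,[455,653,0],-0.468],[1,[455,653,0],-0.468],[1,[455,653,0],-0.468],[1,[455,653,0],-0.468],[1,[455,653,0],-0.468],[1,[455,653,0],-0.468],[1,[455,653,0],-0.468],[1,[455,653,0],-0.468],[1,[455,653,0],-0.468],[1,[455,653,0],-0.468],[1,[455,653,0],-0.468],[1,[455,653,0],-0.468],[1,[455,653,40],-0.468],[1,[455,653,91],-0.468],[1,[455,653,91],-0.468],[1,[455,653,91],-0.468]]' 25; python3 go.py .4264 -.160 .037 .06
python3 - <<'E'
from h import *
f=optics.grab_frame("scene");c=cv2.resize(f["color"][115:305,190:430],None,fx=3.15,fy=3.15);cv2.imwrite("pics/a.png",c[:,:,::-1])
E
```

```text
t: 2.68
eef_pos: [0.4277, -0.1597, 0.1514]
ee_rot: [3.141, -0.002, 0.062]
force: [-0.3, -0.4, 0.1]
width: 0.0877
gripper_force: 0.0
shift [ -1.5   0.1 114.4] turn 0.002 t 2.67 w 0.0877 eef [ 0.4277 -0.1597  0.1514] [ 3.1408 -0.0017  0.0623]
```

View pics/a.png

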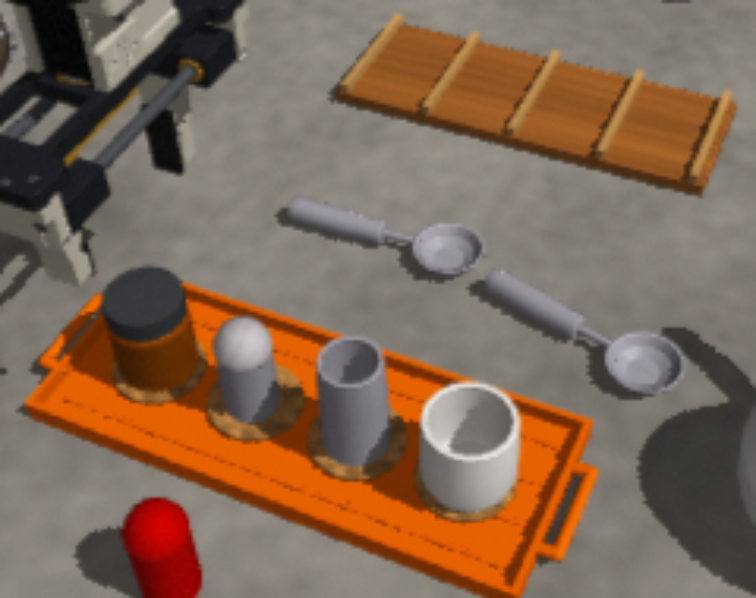

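The gripper hangs at the upper left of the crop, with its near fingertip at about crop (72,280). I'll check that against projection before descending.

Run:
```python
from h import *
f=optics.grab_frame("scene")
print((proj(f,[[.4277,-.208,.137],[.4277,-.112,.137],[.4277,-.160,.137],[.4264,-.16,.074]])-[190,115])*3.15)
```

```text
[[ 72.6633 269.5422]
 [175.0523 167.7039]
 [126.0561 216.4366]
 [143.3272 290.6189]]
```

Projection agrees with the picture, so I descend and grip the jar.

```bash
python3 -m jog '[[1,[-1.5,0,40],0],[1,[-1.5,0,80],0],[1,[-1.5,0,100],0],[1,[-1.5,0,114],0],[1,[-1.5,0,114],0],[0,[-1.5,0,114],0],[-1,[-1.5,0,114],0],[-1,[-1.5,0,114],0],[-1,[-1.5,0,114],0],[-1,[-1.5,0,114],0],[-1,[-1.5,0,114],0]]' 25; python3 go.py .6387 .2075 .150 .07
```

```text
t: 4.15
eef_pos: [0.4251, -0.1604, 0.0358]
ee_rot: [3.141, -0.0, 0.06]
force: [-1.4, -0.3, 6.2]
width: 0.0512
gripper_force: 25.0
shift [ 235.5 -354.4 -114.2] turn -0.01 t 4.15 w 0.0512 eef [ 0.4251 -0.1604  0.0358] [ 3.1414 -0.0003  0.0604]
```

```bash
python3 -m jog '[[-1,[0,0,-10],0],[-1,[0,0,-40],0],[-1,[0,0,-80],0],[-1,[0,0,-114],0],[-1,[0,0,-114],0],[-1,[25,-35,-114],0],[-1,[50,-75,-114],-0.01],[-1,[80,-120,-114],-0.01],[-1,[110,-165,-114],-0.01],[-1,[140,-210,-114],-0.01],[-1,[170,-255,-114],-0.01],[-1,[200,-300,-114],-0.01],[-1,[222,-333,-114],-0.01],[-1,[235,-354,-114],-0.01],[-1,[235,-354,-114],-0.01],[-1,[235,-354,-114],-0.01]]'; python3 go.py .6387 .2075 .040 .07
python3 - <<'E'
from h import *
f=optics.grab_frame("scene");c=cv2.resize(f["color"][60:250,270:510],None,fx=3.15,fy=3.15);cv2.imwrite("pics/b.png",c[:,:,::-1])
E
```

```text
t: 6.15
eef_pos: [0.6372, 0.2066, 0.1483]
ee_rot: [3.141, 0.002, 0.07]
force: [0.3, 0.0, -1.6]
width: 0.0514
gripper_force: 25.0
shift [  1.8  -0.9 108.3] turn 0.0 t 6.15 w 0.0514 eef [0.6372 0.2066 0.1483] [3.1407 0.0023 0.0701]
```

View pics/b.png

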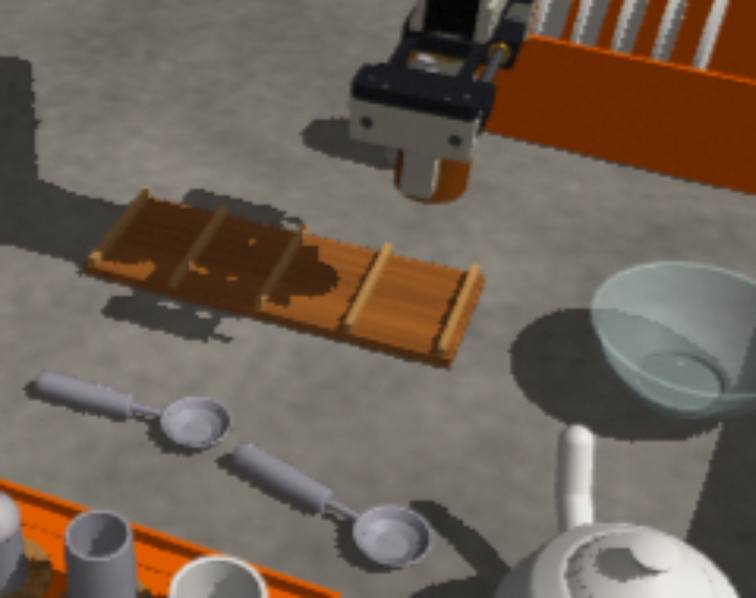

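The jar hangs upright in the jaws at crop (430,175), beyond the far bay in view. Next I lower it.

```bash
python3 -m jog '[[-1,[2,-1,30],0],[-1,[2,-1,65],0],[-1,[2,-1,90],0],[-1,[2,-1,100],0],[-1,[2,-1,105],0],[-1,[2,-1,107],0],[-1,[2,-1,107],0],[-1,[2,-1,107],0],[-1,[2,-1,107],0]]'; python3 go.py .6387 .2075 .038 .07
```

```text
t: 7.32
eef_pos: [0.6403, 0.2084, 0.043]
ee_rot: [-3.141, -0.001, 0.07]
force: [0.5, -0.2, -1.5]
width: 0.0514
gripper_force: 25.0
shift [-1.7  0.8  5. ] turn 0.0 t 7.33 w 0.0514 eef [0.6403 0.2084 0.043 ] [-3.1413 -0.0006  0.0702]
```

```bash
python3 -m jog '[[-1,[-1,0,2],0],[-1,[-1,0,3],0],[-1,[-1,0,4],0],[-1,[-1,0,4],0],[-1,[-1,0,4],0]]'; python3 go.py .6387 .2075 .038 .07
```

```text
t: 7.95
eef_pos: [0.6391, 0.2082, 0.0385]
ee_rot: [3.142, 0.0, 0.07]
force: [1.4, -0.3, -2.0]
width: 0.0516
gripper_force: 25.0
shift [-0.5  0.7  0.5] turn 0.0 t 7.95 w 0.0516 eef [0.6391 0.2082 0.0385] [3.1416 0.     0.0702]
```

```bash
python3 -m jog '[[-1,[0,0,0.7],0],[-1,[0,0,0.7],0],[-1,[0,0,0.7],0]]';python3 -m jog '[[-1,[0,0,0.7],0],[-1,[0,0,0.7],0],[-1,[0,0,0.7],0]]'
```

```text
t: 8.32
eef_pos: [0.6392, 0.2083, 0.038]
ee_rot: [-3.141, -0.0, 0.07]
force: [-0.9, 0.9, -1.0]
width: 0.0513
gripper_force: 25.0
t: 8.7
eef_pos: [0.6392, 0.2082, 0.0379]
ee_rot: [-3.142, -0.0, 0.07]
force: [-2.6, -0.7, 5.1]
width: 0.0515
gripper_force: 25.0
```

Contact is felt (Fz went from −1.5 to +5 N), so I release and rise.

```bash
python3 -m jog '[[0.3,[0,0,0],0],[0.6,[0,0,0],0],[1,[0,0,0],0],[1,[0,0,0],0],[1,[0,0,0],0],[1,[0,0,-20],0],[1,[0,0,-60],0],[1,[0,0,-112],0],[1,[0,0,-112],0],[1,[0,0,-112],0]]'; python3 go.py .4986 -.1607 .150 .06
```

```text
t: 9.95
eef_pos: [0.6388, 0.2082, 0.1491]
ee_rot: [-3.141, -0.0, 0.07]
force: [0.4, -0.4, -1.2]
width: 0.0875
gripper_force: 0.0
shift [-165.7  358.2   -1.1] turn 0.01 t 9.95 w 0.0875 eef [0.6388 0.2082 0.1491] [-3.1411 -0.      0.0699]
```

```bash
python3 -m jog '[[1,[-166,358,-1],0.01],[1,[-166,358,-1],0.01],[1,[-166,358,-1],0.01],[1,[-166,358,-1],0.01],[1,[-166,358,-1],0.01],[1,[-166,358,-1],0.01],[1,[-166,358,-1],0.01],[1,[-166,358,-1],0.01],[1,[-166,358,-1],0.01],[1,[-166,358,-1],0.01]]'; python3 go.py .4986 -.1607 .040 .06
python3 - <<'E'
from h import *
f=optics.grab_frame("top");c=cv2.resize(f["color"][130:310,160:420],None,fx=3,fy=3);cv2.imwrite("pics/c.png",c[:,:,::-1])
E
```

```text
t: 11.2
eef_pos: [0.4991, -0.1596, 0.1499]
ee_rot: [-3.142, 0.0, 0.062]
force: [0.5, 0.1, 1.0]
width: 0.0875
gripper_force: 0.0
shift [ -0.5   1.1 109.9] turn 0.002 t 11.2 w 0.0875 eef [ 0.4991 -0.1596  0.1499] [-3.1415  0.0004  0.0616]
```

View pics/c.png

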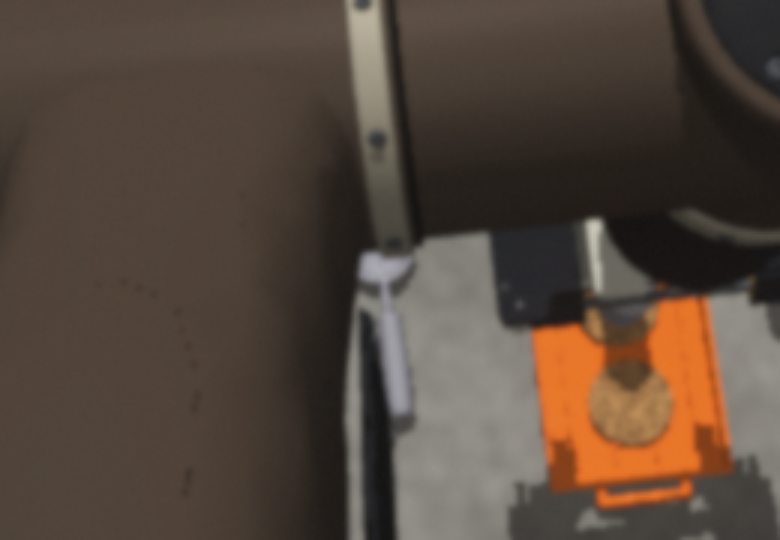

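The arm hides most of the top view; only the empty jar coaster shows, at crop (630,403). I go on to the shaker.

```bash
python3 -m jog '[[1,[-0.5,1,40],0],[1,[-0.5,1,80],0],[1,[-0.5,1,100],0],[1,[-0.5,1,110],0],[1,[-0.5,1,110],0],[0,[-0.5,1,110],0],[-0.2,[-0.5,1,110],0],[-0.5,[-0.5,1,110],0],[-1,[-0.5,1,110],0],[-1,[-0.5,1,110],0],[-1,[-0.5,1,110],0],[-1,[-0.5,1,110],0]]' 20; python3 go.py .567 .2025 .155 .07
```

```text
t: 12.75
eef_pos: [0.4982, -0.1616, 0.0401]
ee_rot: [3.142, 0.0, 0.06]
force: [-0.7, -0.7, 0.5]
width: 0.035
gripper_force: 20.0
shift [  90.6 -359.3 -114.9] turn -0.01 t 12.75 w 0.035 eef [ 0.4982 -0.1616  0.0401] [3.1415 0.0001 0.0602]
```

Run:
```python
from h import *
f=optics.grab_frame("scene");c=cv2.resize(f["color"][105:305,190:430],None,fx=3,fy=3);cv2.imwrite("pics/d.png",c[:,:,::-1])
```

```text
(no output)
```

View pics/d.png

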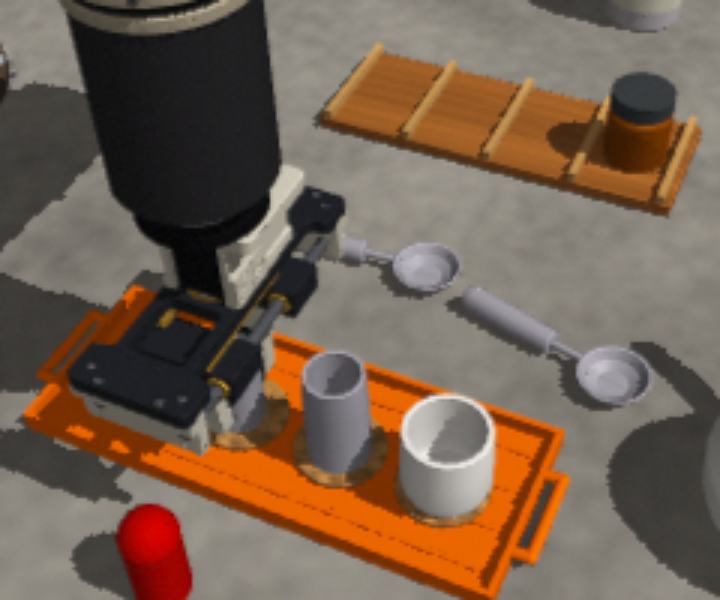

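The jar stands upright in the middle of the far bay, at crop (640,120), and the shaker is gripped. I carry it over.

```bash
python3 -m jog '[[-1,[0,0,-10],0],[-1,[0,0,-40],0],[-1,[0,0,-80],0],[-1,[0,0,-115],0],[-1,[0,0,-115],0],[-1,[9,-35,-115],0],[-1,[19,-75,-115],-0.01],[-1,[30,-120,-115],-0.01],[-1,[42,-165,-115],-0.01],[-1,[53,-210,-115],-0.01],[-1,[65,-255,-115],-0.01],[-1,[76,-300,-115],-0.01],[-1,[85,-335,-115],-0.01],[-1,[91,-359,-115],-0.01],[-1,[91,-359,-115],-0.01],[-1,[91,-359,-115],-0.01]]'; python3 go.py .567 .2025 .042 .07
```

```text
t: 14.8
eef_pos: [0.567, 0.2015, 0.1547]
ee_rot: [3.141, 0.001, 0.07]
force: [0.2, -1.2, -0.3]
width: 0.035
gripper_force: 20.0
shift [  0.2  -1.  112.7] turn -0.0 t 14.8 w 0.035 eef [0.567  0.2015 0.1547] [3.1411 0.0011 0.0698]
```

```bash
python3 -m jog '[[-1,[0,-1,30],0],[-1,[0,-1,65],0],[-1,[0,-1,92],0],[-1,[0,-1,103],0],[-1,[0,-1,108],0],[-1,[0,-1,110],0],[-1,[0,-1,111],0],[-1,[0,-1,111],0],[-1,[0,-1,111],0],[-1,[0,-1,111],0]]'; python3 go.py .567 .2025 .042 .07
```

```text
t: 16.05
eef_pos: [0.5674, 0.2033, 0.0444]
ee_rot: [-3.141, -0.0, 0.07]
force: [-0.2, 0.7, -1.8]
width: 0.0348
gripper_force: 20.0
shift [-0.5  0.8  2.4] turn 0.0 t 16.05 w 0.0348 eef [0.5674 0.2033 0.0444] [-3.1414 -0.0003  0.0703]
```

```bash
python3 -m jog '[[-1,[0,0,1],0],[-1,[0,0,2],0],[-1,[0,0,2],0],[-1,[0,0,2],0]]';python3 -m jog '[[-1,[0,0,0.7],0],[-1,[0,0,0.7],0],[-1,[0,0,0.7],0]]'
```

```text
t: 16.55
eef_pos: [0.5674, 0.2032, 0.0422]
ee_rot: [-3.142, -0.0, 0.07]
force: [-0.8, 0.4, 0.3]
width: 0.0349
gripper_force: 20.0
t: 16.92
eef_pos: [0.5675, 0.2033, 0.0421]
ee_rot: [-3.142, -0.0, 0.07]
force: [-2.0, -1.2, 5.8]
width: 0.0348
gripper_force: 20.0
```

```bash
python3 -m jog '[[-0.1,[0,0,0],0],[0.3,[0,0,0],0],[0.6,[0,0,0],0],[1,[0,0,0],0],[1,[0,0,0],0],[1,[0,0,0],0],[1,[0,0,-20],0],[1,[0,0,-60],0],[1,[0,0,-112],0],[1,[0,0,-112],0],[1,[0,0,-112],0]]'; python3 go.py .5716 -.1565 .155 .06
```

```text
t: 18.3
eef_pos: [0.5671, 0.2032, 0.1535]
ee_rot: [-3.141, -0.0, 0.07]
force: [0.7, 1.0, 0.8]
width: 0.0875
gripper_force: 0.0
shift [-20.7 359.1  -1.7] turn 0.01 t 18.3 w 0.0875 eef [0.5671 0.2032 0.1535] [-3.141  -0.0002  0.0699]
```

```bash
python3 -m jog '[[1,[-21,359,-2],0.01],[1,[-21,359,-2],0.01],[1,[-21,359,-2],0.01],[1,[-21,359,-2],0.01],[1,[-21,359,-2],0.01],[1,[-21,359,-2],0.01],[1,[-21,359,-2],0.01],[1,[-21,359,-2],0.01],[1,[-21,359,-2],0.01],[1,[-21,359,-2],0.01]]'; python3 go.py .5716 -.1565 .040 .06
```

```text
t: 19.55
eef_pos: [0.5717, -0.1553, 0.1554]
ee_rot: [-3.142, 0.0, 0.062]
force: [-0.3, -0.0, 0.1]
width: 0.0878
gripper_force: 0.0
shift [ -0.2   1.2 115.4] turn 0.002 t 19.55 w 0.0878 eef [ 0.5717 -0.1553  0.1554] [-3.1416  0.0001  0.0619]
```

```bash
python3 -m jog '[[1,[0,1,40],0],[1,[0,1,80],0],[1,[0,1,104],0],[1,[0,1,115],0],[1,[0,1,115],0],[0,[0,1,115],0],[-0.1,[0,1,115],0],[-0.5,[0,1,115],0],[-1,[0,1,115],0],[-1,[0,1,115],0],[-1,[0,1,115],0],[-1,[0,1,115],0]]' 20; python3 go.py .495 .1975 .160 .07
```

```text
t: 21.05
eef_pos: [0.5717, -0.1574, 0.0406]
ee_rot: [3.142, -0.0, 0.06]
force: [-0.3, 0.2, 2.1]
width: 0.0422
gripper_force: 20.0
shift [ -55.2 -358.9 -119.5] turn -0.01 t 21.05 w 0.0422 eef [ 0.5717 -0.1574  0.0406] [ 3.1415 -0.      0.0602]
```

```bash
python3 -m jog '[[-1,[0,0,-10],0],[-1,[0,0,-40],0],[-1,[0,0,-80],0],[-1,[0,0,-119],0],[-1,[0,0,-119],0],[-1,[-5,-35,-119],0],[-1,[-11,-75,-119],-0.01],[-1,[-18,-120,-119],-0.01],[-1,[-25,-165,-119],-0.01],[-1,[-32,-210,-119],-0.01],[-1,[-39,-255,-119],-0.01],[-1,[-46,-300,-119],-0.01],[-1,[-52,-336,-119],-0.01],[-1,[-55,-360,-119],-0.01],[-1,[-55,-360,-119],-0.01],[-1,[-55,-360,-119],-0.01]]'; python3 go.py .495 .1975 .0425 .07
```

```text
t: 23.05
eef_pos: [0.4947, 0.1982, 0.1591]
ee_rot: [3.141, 0.001, 0.07]
force: [0.3, -0.4, -0.8]
width: 0.042
gripper_force: 20.0
shift [  0.3   0.6 116.6] turn 0.0 t 23.05 w 0.042 eef [0.4947 0.1982 0.1591] [3.1411 0.0009 0.0703]
```

```bash
python3 -m jog '[[-1,[0,0,30],0],[-1,[0,0,65],0],[-1,[0,0,95],0],[-1,[0,0,107],0],[-1,[0,0,112],0],[-1,[0,0,114],0],[-1,[0,0,115],0],[-1,[0,0,115],0],[-1,[0,0,115],0],[-1,[0,0,115],0]]'; python3 go.py .495 .1975 .0425 .07
```

```text
t: 24.3
eef_pos: [0.4952, 0.1988, 0.0447]
ee_rot: [-3.141, -0.0, 0.07]
force: [-0.1, -0.1, -0.6]
width: 0.0423
gripper_force: 20.0
shift [-0.3  1.3  2.2] turn 0.0 t 24.3 w 0.0423 eef [0.4952 0.1988 0.0447] [-3.1413 -0.0003  0.0703]
```

```bash
python3 -m jog '[[-1,[0,1,1],0],[-1,[0,1,2],0],[-1,[0,1,2],0],[-1,[0,1,2],0]]';python3 -m jog '[[-1,[0,0,0.7],0],[-1,[0,0,0.7],0],[-1,[0,0,0.7],0]]'
```

```text
t: 24.8
eef_pos: [0.4951, 0.1976, 0.0425]
ee_rot: [3.141, 0.0, 0.07]
force: [-1.3, 0.4, 2.7]
width: 0.0419
gripper_force: 20.0
t: 25.18
eef_pos: [0.4952, 0.1976, 0.0425]
ee_rot: [3.142, -0.0, 0.07]
force: [-3.6, -1.3, 9.6]
width: 0.0421
gripper_force: 20.0
```

Contact again. I release and go back for the cup.

```bash
python3 -m jog '[[0.1,[0,0,0],0],[0.4,[0,0,0],0],[0.7,[0,0,0],0],[1,[0,0,0],0],[1,[0,0,0],0],[1,[0,0,0],0],[1,[0,0,-20],0],[1,[0,0,-60],0],[1,[0,0,-115],0],[1,[0,0,-115],0],[1,[0,0,-115],0]]'; python3 go.py .6447 -.152 .155 .06
```

```text
t: 26.55
eef_pos: [0.4949, 0.1976, 0.1568]
ee_rot: [-3.141, -0.0, 0.07]
force: [0.2, -0.4, 0.1]
width: 0.0879
gripper_force: 0.0
shift [125.  359.2   1.5] turn 0.01 t 26.55 w 0.0879 eef [0.4949 0.1976 0.1568] [-3.1409 -0.0002  0.0699]
```

```bash
python3 -m jog '[[1,[125,359,0],0.01],[1,[125,359,0],0.01],[1,[125,359,0],0.01],[1,[125,359,0],0.01],[1,[125,359,0],0.01],[1,[125,359,0],0.01],[1,[125,359,0],0.01],[1,[125,359,0],0.01],[1,[125,359,0],0.01],[1,[125,359,0],0.01]]'; python3 go.py .6447 -.152 .037 .06
python3 - <<'E'
from h import *
f=optics.grab_frame("scene");c=cv2.resize(f["color"][95:305,190:430],None,fx=2.8,fy=2.8);cv2.imwrite("pics/e.png",c[:,:,::-1])
E
```

```text
t: 27.8
eef_pos: [0.6449, -0.1503, 0.1569]
ee_rot: [-3.142, -0.0, 0.062]
force: [0.5, 0.7, 0.5]
width: 0.0877
gripper_force: 0.0
shift [ -0.3   1.7 119.9] turn 0.002 t 27.8 w 0.0877 eef [ 0.6449 -0.1503  0.1569] [-3.1415 -0.0001  0.062 ]
```

View pics/e.png

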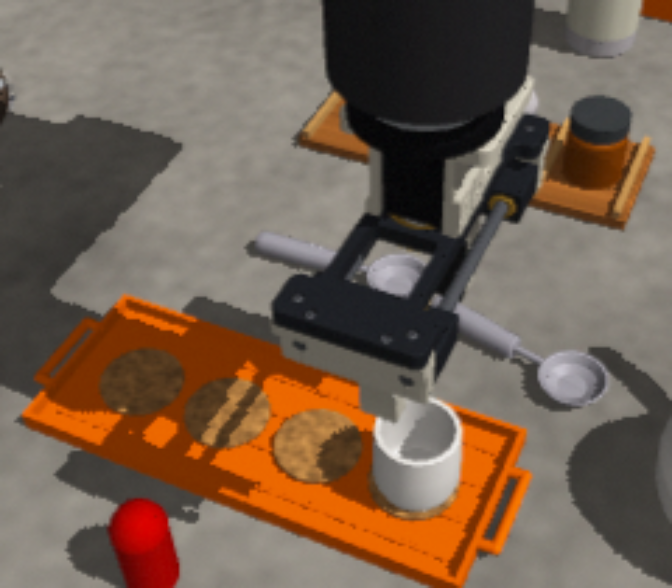

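Three coasters are empty, the cup stands untouched at crop (418,455), and the jar stands at (597,145).

```bash
python3 -m jog '[[1,[0,1.5,40],0],[1,[0,1.5,80],0],[1,[0,1.5,107],0],[1,[0,1.5,120],0],[1,[0,1.5,120],0],[0.5,[0,1.5,120],0],[0.3,[0,1.5,120],0],[-1,[0,1.5,120],0],[-1,[0,1.5,120],0],[-1,[0,1.5,120],0],[-1,[0,1.5,120],0]]' 25; python3 go.py .4233 .1925 .160 .07
```

```text
t: 29.22
eef_pos: [0.6455, -0.1531, 0.0375]
ee_rot: [3.141, -0.001, 0.061]
force: [-1.8, 1.7, 6.3]
width: 0.0578
gripper_force: 25.1
shift [-200.8 -358.4 -122.8] turn -0.009 t 29.23 w 0.0578 eef [ 0.6455 -0.1531  0.0375] [ 3.1415 -0.0009  0.0605]
```

```bash
python3 -m jog '[[-1,[0,0,-10],0],[-1,[0,0,-40],0],[-1,[0,0,-80],0],[-1,[0,0,-122],0],[-1,[0,0,-122],0],[-1,[-20,-35,-122],0],[-1,[-42,-75,-122],-0.01],[-1,[-67,-120,-122],-0.01],[-1,[-92,-165,-122],-0.01],[-1,[-118,-210,-122],-0.01],[-1,[-143,-255,-122],-0.01],[-1,[-168,-300,-122],-0.01],[-1,[-188,-336,-122],-0.01],[-1,[-201,-359,-122],-0.01],[-1,[-201,-359,-122],-0.01],[-1,[-201,-359,-122],-0.01]]'; python3 go.py .4233 .1925 .0395 .07
```

```text
t: 31.22
eef_pos: [0.4226, 0.1927, 0.1583]
ee_rot: [3.141, 0.001, 0.07]
force: [-0.1, -0.7, -1.5]
width: 0.0578
gripper_force: 25.0
shift [  0.8   0.2 118.8] turn 0.0 t 31.23 w 0.0578 eef [0.4226 0.1927 0.1583] [3.141  0.0008 0.0705]
```

```bash
python3 -m jog '[[-1,[0,0,30],0],[-1,[0,0,65],0],[-1,[0,0,95],0],[-1,[0,0,108],0],[-1,[0,0,113],0],[-1,[0,0,116],0],[-1,[0,0,117],0],[-1,[0,0,117],0],[-1,[0,0,117],0],[-1,[0,0,117],0]]'; python3 go.py .4233 .1925 .0395 .07
```

```text
t: 32.48
eef_pos: [0.423, 0.1933, 0.042]
ee_rot: [-3.141, -0.0, 0.07]
force: [0.5, 0.1, -1.7]
width: 0.0576
gripper_force: 25.0
shift [0.2 0.8 2.5] turn 0.0 t 32.48 w 0.0576 eef [0.423  0.1933 0.042 ] [-3.1412 -0.0004  0.0703]
```

```bash
python3 -m jog '[[-1,[0,0.7,1],0],[-1,[0,0.7,2],0],[-1,[0,0.7,2],0],[-1,[0,0.7,2],0]]';python3 -m jog '[[-1,[0,0,0.7],0],[-1,[0,0,0.7],0],[-1,[0,0,0.7],0]]'
```

```text
t: 32.98
eef_pos: [0.423, 0.1924, 0.0397]
ee_rot: [3.142, 0.0, 0.07]
force: [0.4, -0.6, -2.2]
width: 0.0576
gripper_force: 25.0
t: 33.35
eef_pos: [0.423, 0.1924, 0.0394]
ee_rot: [-3.141, -0.0, 0.07]
force: [-3.3, 0.2, 6.5]
width: 0.0578
gripper_force: 25.1
```

Contact. I release, rise and move clear towards the tray side for a final look.

```bash
python3 -m jog '[[0.4,[0,0,0],0],[0.6,[0,0,0],0],[0.8,[0,0,0],0],[1,[0,0,0],0],[1,[0,0,0],0],[1,[0,0,-20],0],[1,[0,0,-60],0],[1,[0,0,-120],0],[1,[0,0,-180],0],[1,[0,60,-200],0],[1,[0,180,-200],0],[1,[0,300,-200],0],[1,[0,420,-200],0],[1,[0,420,-200],0],[1,[0,420,-200],0],[1,[0,420,-200],0],[1,[0,420,-200],0]]'
python3 - <<'E'
from h import *
out=[]
for n,(a,b,c,d) in(("scene",(90,200,270,450)),("top",(140,310,155,260))):
    f=optics.grab_frame(n); out.append(cv2.resize(f["color"][a:b,c:d],None,fx=3,fy=3,interpolation=cv2.INTER_CUBIC))
    np.save(f"{n}.npy",f["color"])
a=np.zeros((600,800,3),np.uint8)
a[:330,:540]=out[0]; t=cv2.resize(out[1],(240,388));a[:388,550:790]=t
cv2.imwrite("pics/f.png",a[:,:,::-1])
E
```

```text
t: 35.48
eef_pos: [0.4519, -0.2294, 0.2384]
ee_rot: [-3.142, 0.001, 0.066]
force: [0.3, 1.0, -0.6]
width: 0.0878
gripper_force: 0.0
```

View pics/f.png

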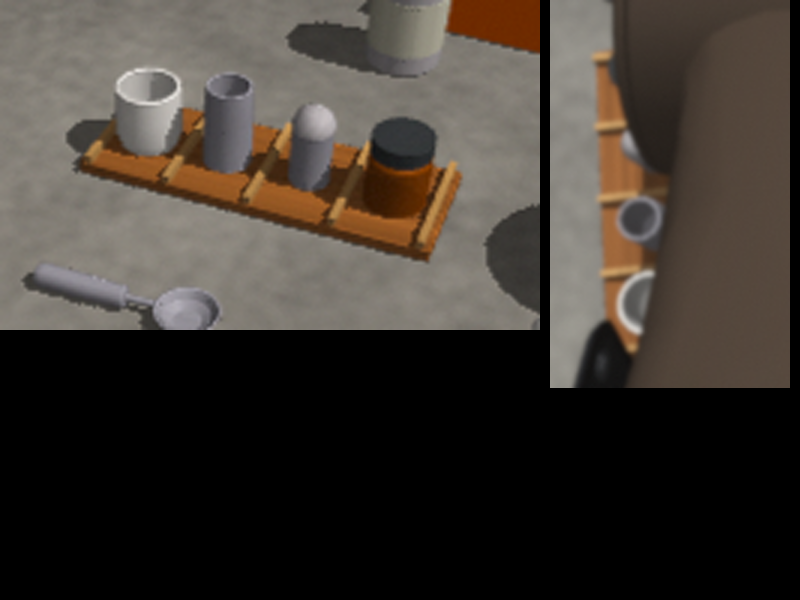

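All four stand upright in their bays: cup rim (149,88), tumbler rim (229,88), shaker dome (314,121), jar lid (403,137). I do a quick centring check.

Run:
```python
from h import *
S=optics.grab_frame("scene")
for n,p,z,g in(("cup",(149,88),.068,(.4233,.1925)),("tumbler",(229,88),.086,(.495,.1975)),("shaker",(314,121),.069,(.567,.2025)),("jar",(403,137),.076,(.6387,.2075))):
    print(n,(ray(S,np.array(p)/3+[270,90]-.33,z)[0,:2]-g)*1000)
```

```text
cup [ 2.1977 -5.3884]
tumbler [ 1.5496 -5.5628]
shaker [0.1736 0.3721]
jar [ 1.5396 -3.2897]
```

Relative to the stand as this same camera sees it (about +2, −3 mm), all four are within about 4 mm of centre. Handing in.

```bash
python3 -c "
from station import order; print(order.job_done())"
```

```text
the job is handed in; nothing more can be done
None
```

I handed the job in after about 36 s of robot time: cup, tumbler, shaker and jar stand upright on the stand, near to far, each within about 4 mm of its bay centre by the camera check; the hand-in call returned no verdict.

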